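# Hook a tote of circuit boards forward in a wire rack

## Robot

A 7-joint arm with a two-finger parallel gripper is mounted at the origin on the work surface. World frame = base frame: x ahead of the robot, y to its left, z up, the work surface at z = 0. Lengths are in m, angles in degrees, forces in N, time in s.
With the tool pointing down it reaches from about 0.425 to 0.825 m from the base axis. Payload 3.6 kg.
Tool frame: the origin (TCP) lies midway between the tips of the shut fingers; the grasp point (between the pads) lies 19 mm behind it; z points along the fingers, y is the line along which they close (so a half turn about z gives the same grasp; the last joint's range is limited). The gripper opens to 85 mm and grips with 20 to 120 N. Pads are 22 mm wide; open, the fingers measure 114 mm over their backs; the gripper's body (76 mm by 85 mm) begins 54 mm behind the grasp point. The pads swing forward as they close: fully open they stand 13 mm farther back than shut.
Start: joints at [-68.268, 35.231, -0.722, 81.555, 0.464, 63.22, -2.315], TCP at [0.257, 0.597, 0.231] pointing down, gripper open.
Joint ranges: [-178.69, 178.69], [-17.37, 117.87], [-77.05, 75.6], [15.02, 138.74], [-78.02, 258.01], [0.78, 113.62], [-162.83, 162.83]. Speed limits (degrees/s): [159.86, 159.86, 180, 180, 180, 180, 180].

## Interface

Orientations are given as [roll, pitch, yaw] about the fixed x, y, z axes, in that order (R = Rz(yaw) Ry(pitch) Rx(roll)).
In Python, from bench import * gives the robot as it stands.
- The arm moves only by the tool jog_arm, never from a script. Its arguments are lists of equal length, an entry for each row: "delta_pos": the shift along the tool's x, y, z scaled (see below), a list of three; "turn": the turn, a rotation vector about the tool's x, y, z scaled (see below), a list of three; "grip": the closure, from -1 (fully open) to 1 (shut), so that 0 is half open. In form: {"delta_pos": [[dx, dy, dz], ...], "turn": [[wx, wy, wz], ...], "grip": [grip, ...]}. A call has 1 to 5 rows; each row is the pose to reach, as a shift and turn from the pose commanded when the call began, along the tool's axes at that moment; what a row does not reach only later rows make up. The controller multiplies each number of a shift by 1 m and each number of a turn by 30 degrees. A row lasts 1/12 s, in which the tool goes at most 41.7 mm and 7.16 degrees, less where a joint would pass 70% of its speed; a pose out of reach is approached as far as the arm can. A call with a number of a shift or a turn outside -1 to 1 is refused whole. A call with a gripper value outside its range is refused whole. The fingers move at their own pace and stop on an object; the grip force is fixed at half the most. Time passes only in rows, so rows that repeat a pose let the fingers close. It gives the time, the measured TCP pose, the force, the opening and the grip force at its end, in the units of the state.
- get_obs(): the state, without advancing time (a new reading comes with each control period).
- snapshot(name): name is "scene" or "side" or "wrist"; returns the picture (480x640x3 uint8, red, green, blue); there is no depth.
- calibration(name): a dict with "fx", "fy", "cx", "cy" (pixels), "dist_coeffs" ([k1, k2, p1, p2, k3] as OpenCV has them; the pictures are not rectified), "rvec" (rotation vector, rad) and "tvec" (3), from world to camera coordinates, as OpenCV has them. Camera axes: x right, y down, z forward; pixel columns grow to the right and rows downward; lengths in m; the calibration is good to about 2 mm. A picture is of the moment at which its call begins: read the wrist's pose just before it. calibration takes no time and is no camera call; for the wrist camera it gives the pose at the moment of the call.
- close_job(): hands the job in; it is judged then, once.
Trained networks look in the newest picture that a camera, given by its name, has taken for a name from the list of things; names that differ only in an ending like _2 or _b are one class to them, and where a whole thing is asked for, a point or a joint stands for the part that bears it (a point fixed in the world has none). Each returns a list of dicts, best first, with "confidence" (0 to 1); they miss things now and then, are a little off and sometimes report something else, mostly with a low value. They report only what shows in the picture. A call takes as long as a camera call.
- spot_in(camera, target): "box" ([left, top, width, height] in pixels, round what is visible of it).
- regions_of(camera, target): "pixels" (480x640 bool, what is visible of it) and "box" ([left, top, width, height] in pixels, round what is visible of it).
The state is a dict: "clock": time; "qpos": joint angles; "qvel": joint speeds; "joint_efforts": joint torques, N m; "tcp_pos": TCP position; "orientation": TCP orientation; "wrist_force": force on the tool from outside, world axes, zero at the start; "moment": the same for the moment, N m; "finger_gap": finger opening in m; "finger_force": force on a finger pad.
Only numpy, scipy, OpenCV 4.12 (cv2) and the standard library are available. Lean on these libraries where they do the work, as an engineer would, in place of code of your own. Each camera call takes 0.05 s, during which the arm holds its last target. There are 200 camera calls.

## Task

The open black tote of circuit boards has been pushed to the back of the wire bench rack. Take the pull hook by its handle, hook its bent tip over the tote's front lip and drag the tote gently forward, using only the hook and leaving everything else where it is, until you feel it bear firmly and squarely on the rack's front ledge; then unhook and set the hook back down flat on the bench in front of the rack before letting go.

Things in the scene. Friction and masses are not known exactly. Their poses are not given: they have to be found in the camera images.
- hook_grip (a point): Centre of the pull hook's black handle, 28 mm above its underside. Grip 24 mm wide, 30 high, 94 long (along x), between end flanges 40 mm wide, 56 high on which it stands. A straight 7 mm steel rod leaves the handle along +x, level with this point, and is bent straight down at its end. x: from handle to tip; z: up as it lies on the bench. 0.18 kg, 0.25 m long, lies in front of the rack.
- hook_tip (a point): Lower end of the hook's bent tip, on the tip's axis: 190 mm along the hook's +x from the grip centre and 28 mm below it (level with the underside of the flanges). The bent part is 7 mm thick and reaches 24 mm below the underside of the rod, which is 24.5 mm above this point. Same axes as the hook.
- tote: Open black plastic tote, the only open box in the rack (closed cartons in the other two places), 160 (x) by 112 (y) by 60 mm high, walls 4 mm, 0.68 to 0.98 kg. Origin: centre of its underside; -x is its front, towards the robot. Boards fill it from 20 mm in front of the origin to the rear; the 56 mm behind the front wall are empty. Sliding takes 3 to 7 N. Keep it flat. Over 25 N of pull cracks it.
- tote_lip (a point): Middle of the top of the tote's front wall, the lip to hook: at x = -78 mm, z = 60 mm in the tote's frame (105 mm above the bench). The wall's inner face is 2 mm behind this point. A rim flange, 4 mm thick, sticks out all round the top; its front edge is 7 mm in front of this point.
- rack: Fixed chrome wire bench rack, 280 deep (x), 470 wide (y), 239 mm high, open at front and back. Origin: centre of its footprint on the bench; -x is its front, towards the robot. Grey deck carrying the boxes: 45 mm above the bench. Upper deck of wires: underside 211 mm above the bench, front edge at x = -140 mm like the deck's. Posts at the corners. Boxes stand near y = -140, 0 and 140 mm.
- ledge: Wire ledge along the rack's front edge; origin and axes are the rack's. Two slotted end brackets carry two level 6 mm bars (ledge_bar), one over the other, top 38 mm above the deck, clamped rigidly somewhere in the 16 mm slots: the bars' rear face, on which the tote must bear, lies at x = -130 to -114 mm (setting not measured). Firm bearing is 5 N or more, some 8 N above the drag; over 25 N harms the boards.
- carton_a: Closed cardboard carton on the rack's deck, 150 mm (x) by 96 mm (y) by 78 mm high, origin at the centre of its underside. Leave it alone.
- carton_b: Closed cardboard carton on the rack's deck, 140 mm (x) by 100 mm (y) by 55 mm high, origin at the centre of its underside. Leave it alone.
- spool: Solder wire spool standing on the bench to the left, 54 mm across, 45 mm high, origin at the centre of its underside. Leave it alone.
- driver: Black-handled screwdriver lying on the bench to the right, about 0.2 m long. Leave it alone.

How it is judged (in metres and radians):
On the way, in this order (a step that is already met when the one before it is completed fails the run):
1. the held hook's tip is over the lip, inside the tote behind its front wall (x of hook_tip in the frame of tote between -0.076 and -0.02 m and y of hook_tip in the frame of tote between -0.052 and 0.052 m and z of hook_tip in the frame of tote below 0.054 m and contact force between the fingers and hook above 1 N), for 0.1 s.
2. pulled by the hook, the tote bears on the ledge with at least 5 N, its front wall square to it (contact force between tote and ledge above 5 N and contact force between hook and tote above 3 N and angle between the x axis of tote and the x axis of ledge, either way round below 0.035 rad), for 0.2 s.
3. the hook, still held, is lowered all the way to the bench (height (world z) of hook_grip below 0.034 m and contact force between the fingers and hook above 1 N), for 0.05 s.
At the end, for the whole second after the job is handed in: The tote stands flat on the rack's deck with its front wall within 4 mm of the ledge's bars and square to them within 2 degrees, and the hook lies flat and still on the bench in front of the rack, released (x of ledge_bar_c1 in the frame of tote above -0.087 m and angle between the x axis of tote and the x axis of ledge, either way round below 0.035 rad and angle between tote's own z axis and vertical below 0.03 rad and z of tote in the frame of rack below 0.048 m and linear speed of each of tote, hook below 0.01 m/s and height (world z) of hook_grip below 0.033 m and angle between hook_grip's own z axis and vertical below 0.1 rad and x of each of hook_tip, hook_grip in the frame of rack below -0.14 m); the robot touches nothing.
It fails at once if the hook pulls or presses on the tote with more than 25 N (contact force between hook and tote above 25 N).
It fails at once if the tote is driven against the ledge with more than 25 N (contact force between tote and ledge above 25 N).
It fails at once if the hand touches the tote (contact force between any of the fingers, the arm and tote above 0.5 N).
It fails at once if the tote is tipped by more than 10 degrees (angle between tote's own z axis and vertical above 0.175 rad).
It fails at once if a carton, the spool or the screwdriver is moved by more than 15 mm (distance of any of carton_a, carton_b, spool, driver from where it was at the start of the episode above 0.015 m).
It also fails if it takes over 72 s, if anything falls off the work surface, if the arm or the gripper's body presses on something with over 40 N, if the wrist force passes 120 N, or if a joint passes its speed limit or range.

## Working session

There is one attempt and no reset: what is moved stays moved. The work goes in short steps, Python scripts to look and compute and a tool call to move; the robot and the scene stay as the last step left them, time stands still between calls to the robot, and variables do not carry over. Pictures are saved under pics/ and viewed, at most 10 in all, crops included, and the job is handed in when it is done.

Besides the shell and the picture viewer there is one more tool, called after "Call:" as name(argument=value, ...) on one line, values as JSON. jog_arm: Moves the arm, as the interface text tells. Shifts and turns lie within -1 to 1; 1 stands for 1 m of shift or 30 degrees of turn. Its arguments: {"type":"object","properties":{"delta_pos":{"type":"array","items":{"type":"array","items":{"type":"number"}}},"turn":{"type":"array","items":{"type":"array","items":{"type":"number"}}},"grip":{"type":"array","items":{"type":"number"}}},"required":["delta_pos","turn","grip"]}

```bash
ls; mkdir -p pics; cat > h.py <<'E'
from bench import *
import numpy as np, cv2
from scipy.spatial.transform import Rotation as R
def cal(n):
    c=calibration(n); K=np.array([[c['fx'],0,c['cx']],[0,c['fy'],c['cy']],[0,0,1.]])
    return K,np.array(c['dist_coeffs'],float),np.array(c['rvec'],float),np.array(c['tvec'],float)
def ray(n,px):
    K,d,r,t=cal(n); Rm=cv2.Rodrigues(r)[0]
    u=cv2.undistortPoints(np.array(px,float).reshape(-1,1,2),K,d).reshape(-1,2)
    D=np.c_[u,np.ones(len(u))]@Rm; return -Rm.T@t.ravel(),D
def onz(n,px,z):
    o,D=ray(n,px); return o+D*((z-o[2])/D[:,2])[:,None]
def proj(n,P):
    K,d,r,t=cal(n); return cv2.projectPoints(np.array(P,float).reshape(-1,3),r,t,K,d)[0].reshape(-1,2)
def tri(n1,p1,n2,p2):
    o1,D1=ray(n1,[p1]);o2,D2=ray(n2,[p2]);A=np.c_[D1[0],-D2[0]]
    s=np.linalg.lstsq(A,o2-o1,rcond=None)[0]; a=o1+s[0]*D1[0]; b=o2+s[1]*D2[0]
    return (a+b)/2,np.linalg.norm(a-b)
def save(n,f,im=None):
    im=snapshot(n) if im is None else im
    cv2.imwrite('pics/'+f,cv2.cvtColor(im,cv2.COLOR_RGB2BGR)); return im
E
python3 - <<'E'
from h import *
np.set_printoptions(precision=3,suppress=True)
print(get_obs())
for n in ['scene','side']:
    save(n,n+'0.png'); K,d,r,t=cal(n); print(n,K[0,0],ray(n,[[320,240]]))
    for k in ['hook_grip','hook_tip','tote','tote_lip','rack','ledge','spool','driver']:
        print(k,[(np.round(q['box']).astype(int).tolist(),round(q['confidence'],2)) for q in spot_in(n,k)[:3]])
E
```

```text
pics
{'clock': 0.0, 'qpos': array([-68.268,  35.291,  -0.722,  81.641,   0.465,  63.219,  -2.315]), 'qvel': array([ 0.02 ,  0.027,  0.02 , -0.031, -0.043, -0.085,  0.013]), 'joint_efforts': array([ -0.001, -46.921,   0.259, -17.104,   0.01 ,   0.01 ,   0.   ]), 'tcp_pos': array([0.256, 0.597, 0.23 ]), 'orientation': array([-179.852,    0.003,  156.753]), 'wrist_force': array([-0.125,  0.952,  1.367]), 'moment': array([ 0.028,  0.013, -0.001]), 'finger_force': 0.0, 'finger_gap': 0.08532131160462732}
scene 557.824938766763 (array([ 1.431, -0.541,  1.08 ]), array([[-0.597,  0.374, -0.71 ]]))
hook_grip [([235, 202, 78, 56], 0.77)]
hook_tip []
tote [([296, 269, 86, 84], 0.59)]
tote_lip [([294, 266, 85, 84], 0.7), ([346, 245, 77, 80], 0.42)]
rack [([256, 160, 254, 226], 0.74)]
ledge [([268, 212, 154, 80], 0.56)]
spool [([404, 167, 16, 20], 0.61)]
driver [([117, 252, 72, 42], 0.74), ([291, 266, 90, 86], 0.66)]
side 473.41188300323506 (array([0.617, 0.545, 0.901]), array([[-0.053, -0.602, -0.797]]))
hook_grip [([360, 202, 46, 105], 0.7), ([410, 447, 37, 32], 0.56)]
hook_tip [([360, 204, 48, 103], 0.97)]
tote [([176, 211, 81, 62], 0.92)]
tote_lip [([177, 212, 78, 59], 0.88)]
rack [([117, 149, 205, 293], 0.63)]
ledge [([274, 206, 32, 198], 0.94)]
spool [([408, 448, 35, 32], 0.62)]
driver [([342, 128, 30, 47], 0.91)]
```

View pics/scene0.png

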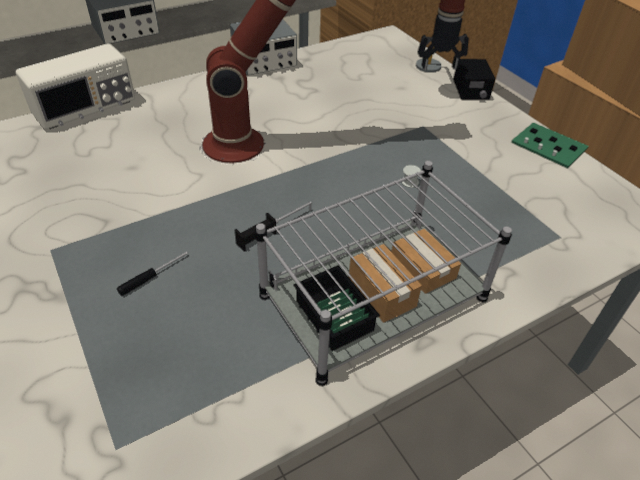

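View pics/side0.png

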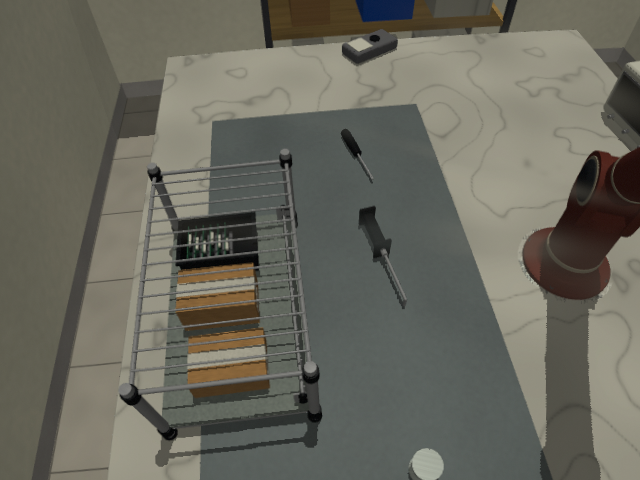

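The pictures show the hook's handle at side (374,232), with its rod running to the tip at (404,304). The tote is the rightmost box, at side (177-257, 212-270), and the rack post tops are clear in both views. Next I compute positions.

```bash
python3 - <<'E'
from h import *
np.set_printoptions(precision=4,suppress=True)
tops=dict(FR=((262,230),(286,156)),RR=((326,317),(154,171)),FL=((427,167),(311,370)),RL=((506,234),(129,392)))
for k,(a,b) in tops.items(): print(k,tri('scene',a,'side',b), onz('side',[b],.235))
print('rod',onz('side',[(384,254),(404,303)],.03))
print('flanges top',onz('side',[(367,208),(382,241)],.056))
snapshot('side'); q=regions_of('side','hook_grip')[0]; m=q['pixels']; print(q['box'],m.sum())
snapshot('scene'); q2=regions_of('scene','hook_grip')[0]; print(q2['box'])
print('tote rim',onz('side',[(257,212),(258,266),(177,217),(177,268)],.105))
im=snapshot('side'); 
a=cv2.resize(im[190:320,340:430],None,fx=4.5,fy=4.5,interpolation=2); b=cv2.resize(im[190:320,160:330],None,fx=4.5,fy=4.5,interpolation=2)[:, :390+375]
save('','crop1.png',np.hstack([a,b])[:585]); print(a.shape,b.shape)
E
```

```text
FR (array([ 0.6204, -0.1877,  0.2261]), np.float64(0.007060211883896278)) [[ 0.6178 -0.1815  0.235 ]]
RR (array([ 0.8919, -0.1847,  0.2243]), np.float64(0.004284394638531253)) [[ 0.8861 -0.1749  0.235 ]]
FL (array([0.6145, 0.275 , 0.2237]), np.float64(0.0036746888693700813)) [[0.6131 0.2783 0.235 ]]
RL (array([0.8876, 0.2791, 0.2228]), np.float64(0.006256595761442688)) [[0.8802 0.2821 0.235 ]]
rod [[ 0.4206 -0.056   0.03  ]
 [ 0.403   0.0736  0.03  ]]
flanges top [[ 0.4407 -0.174   0.056 ]
 [ 0.4241 -0.0737  0.056 ]]
[358.6, 202.1, 48.4, 104.0] 922
[236.9, 201.9, 75.2, 52.9]
tote rim [[ 0.6943 -0.1519  0.105 ]
 [ 0.697  -0.0069  0.105 ]
 [ 0.872  -0.1607  0.105 ]
 [ 0.8627 -0.0225  0.105 ]]
(585, 405, 3) (585, 765, 3)
```

```bash
cat >> h.py <<'E'
def rel(p,yaw,p2,yaw2):
    A=R.from_euler('xyz',[180,0,yaw],degrees=True); B=R.from_euler('xyz',[180,0,yaw2],degrees=True)
    return np.round(A.inv().apply(np.array(p2)-p),4).tolist(), np.round((A.inv()*B).as_rotvec(degrees=True)/30,4).tolist()
def plan(*wps):
    o=get_obs(); p,y=o['tcp_pos'],o['orientation'][2]; print('tcp',np.round(p,4),np.round(o['orientation'],2),'F',np.round(o['wrist_force'],1),'t',o['clock'])
    for w in wps: print(w,rel(p,y,w[:3],w[3])); p,y=np.array(w[:3]),w[3]
E
python3 - <<'E'
from h import *
plan((.40,.45,.231,138),(.45,.26,.231,120),(.45,.06,.231,105),(.432,-.12,.231,98))
E
```

```text
tcp [0.2565 0.5972 0.2313] [-180.     -0.    156.75] F [-0.2  0.7 -0.7] t 1.15
(0.4, 0.45, 0.231, 138) ([-0.1899, -0.0786, 0.0003], [-0.0, -0.0, 0.6251])
(0.45, 0.26, 0.231, 120) ([-0.1643, -0.1077, -0.0], [0.0, -0.0, 0.6])
(0.45, 0.06, 0.231, 105) ([-0.1732, -0.1, -0.0], [0.0, -0.0, 0.5])
(0.432, -0.12, 0.231, 98) ([-0.1692, -0.064, -0.0], [-0.0, -0.0, 0.2333])
```

View pics/crop1.png

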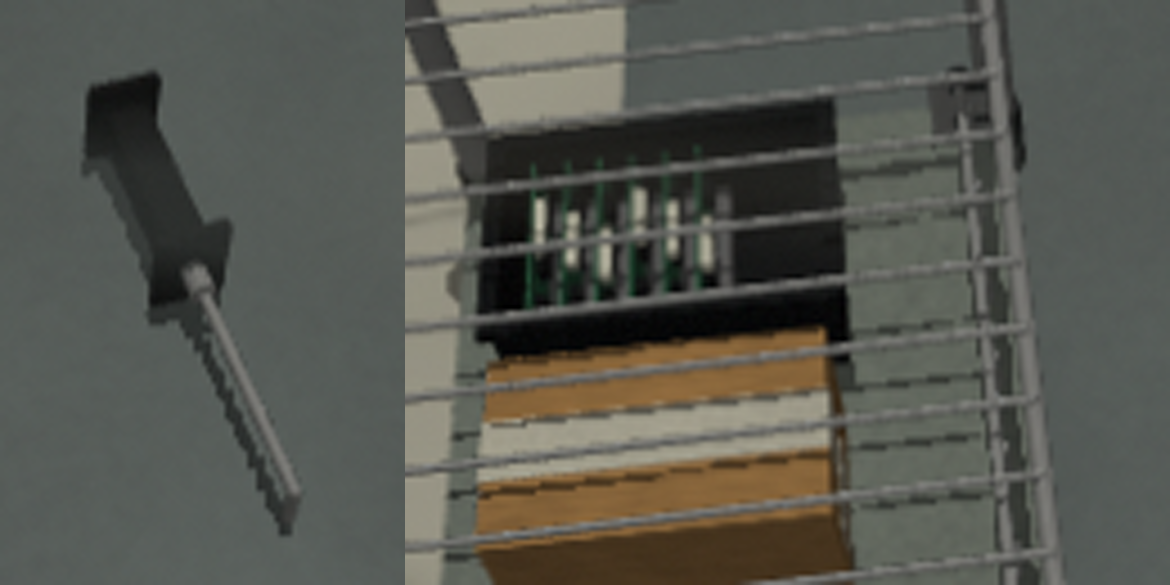

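The crop shows the rod's end at side pixel (405,301). The tote's front rim runs from (255,212) to (258,255), so the tote's centre is at y ≈ -0.094. Now I move over the hook.

Call:
jog_arm(delta_pos=[[-0.19,-0.079,0],[-0.19,-0.079,0],[-0.19,-0.079,0],[-0.19,-0.079,0],[-0.19,-0.079,0]], turn=[[0,0,0.625],[0,0,0.625],[0,0,0.625],[0,0,0.625],[0,0,0.625]], grip=[-1,-1,-1,-1,-1])

```text
clock: 1.57
tcp_pos: [0.4015, 0.4477, 0.2316]
orientation: [180.0, 0.1, 138.0]
wrist_force: [0.9, -0.4, -0.3]
finger_gap: 0.0852
finger_force: 0.0
```

Call:
jog_arm(delta_pos=[[-0.164,-0.108,0],[-0.164,-0.108,0],[-0.164,-0.108,0],[-0.164,-0.108,0],[-0.164,-0.108,0]], turn=[[0,0,0.6],[0,0,0.6],[0,0,0.6],[0,0,0.6],[0,0,0.6]], grip=[-1,-1,-1,-1,-1])

```text
clock: 1.98
tcp_pos: [0.4506, 0.2551, 0.2317]
orientation: [-180.0, 0.1, 119.8]
wrist_force: [1.2, 0.9, -0.1]
finger_gap: 0.0855
finger_force: 0.0
```

Call:
jog_arm(delta_pos=[[-0.173,-0.1,0],[-0.173,-0.1,0],[-0.173,-0.1,0],[-0.173,-0.1,0],[-0.173,-0.1,0]], turn=[[0,0,0.5],[0,0,0.5],[0,0,0.5],[0,0,0.5],[0,0,0.5]], grip=[-1,-1,-1,-1,-1])

```text
clock: 2.4
tcp_pos: [0.4492, 0.0564, 0.2318]
orientation: [180.0, 0.1, 104.9]
wrist_force: [-0.3, -1.7, -0.2]
finger_gap: 0.0855
finger_force: 0.0
```

Call:
jog_arm(delta_pos=[[-0.169,-0.064,0],[-0.169,-0.064,0],[-0.169,-0.064,0],[-0.169,-0.064,0],[-0.169,-0.064,0]], turn=[[0,0,0.233],[0,0,0.233],[0,0,0.233],[0,0,0.233],[0,0,0.233]], grip=[-1,-1,-1,-1,-1])

```text
clock: 2.82
tcp_pos: [0.4301, -0.1271, 0.2322]
orientation: [179.9, 0.2, 97.5]
wrist_force: [0.2, 0.4, 0.5]
finger_gap: 0.0852
finger_force: 0.0
```

```bash
python3 - <<'E'
from h import *
np.set_printoptions(precision=4,suppress=True)
plan((.432,-.12,.231,98)); im=save('wrist','w1.png')
print(proj('wrist',[(.432,-.12,.056),(.405,.07,.03)]))
for q in regions_of('wrist','hook_grip')[:2]:
    print(q['box'],q['confidence'])
E
```

```text
tcp [ 0.4301 -0.1271  0.2322] [179.95   0.25  97.47] F [0.2 0.4 0.5] t 2.8167
(0.432, -0.12, 0.231, 98) ([0.0068, 0.0028, 0.0012], [-0.0, 0.0, -0.0178])
[[322.557  203.8871]
 [319.4932 -49.08  ]]
[294.2, 0.0, 55.2, 269.9] 0.82
```

View pics/w1.png

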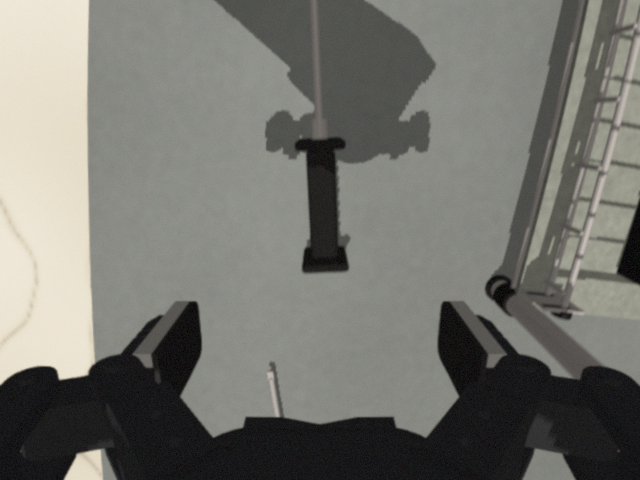

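The wrist view shows the handle vertical in the picture, with the front flange top at about (320,142) and the rear flange top at about (325,256). The rod leaves from (319,125) to (315,0).

```bash
python3 - <<'E'
from h import *
np.set_printoptions(precision=4,suppress=True)
f=onz('wrist',[(320,142),(325,256)],.056); g=onz('wrist',[(319,125),(315,2)],.0315)
print(f,f.mean(0),np.linalg.norm(f[0]-f[1])); print(g)
for v in (f[0]-f[1],g[1]-g[0]): print(np.degrees(np.arctan2(v[1],v[0])))
E
```

```text
[[ 0.424  -0.068   0.056 ]
 [ 0.4404 -0.1592  0.056 ]] [ 0.4322 -0.1136  0.056 ] 0.09263564782954893
[[ 0.4216 -0.0555  0.0315]
 [ 0.4063  0.0368  0.0315]]
100.14030474584636
99.43431443347018
```

Call:
jog_arm(delta_pos=[[0.011,0.003,0.05],[0.011,0.003,0.09],[0.011,0.003,0.13],[0.011,0.003,0.16],[0.011,0.003,0.16]], turn=[[0,0,-0.07],[0,0,-0.07],[0,0,-0.07],[0,0,-0.07],[0,0,-0.07]], grip=[-1,-1,-1,-1,-1])

```text
clock: 3.33
tcp_pos: [0.4289, -0.1056, 0.0657]
orientation: [-179.3, -0.4, 100.3]
wrist_force: [-0.3, -0.1, -0.5]
finger_gap: 0.0856
finger_force: 0.0
```

```bash
python3 - <<'E'
from h import *
plan((.432,-.116,.011,99.6))
E
```

```text
tcp [ 0.4289 -0.1056  0.0657] [-179.27   -0.37  100.27] F [-0.3 -0.1 -0.5] t 3.3333
(0.432, -0.116, 0.011, 99.6) ([-0.0108, 0.0012, 0.0547], [-0.0, -0.0, 0.0223])
```

Call:
jog_arm(delta_pos=[[-0.006,0.002,0.02],[-0.006,0.002,0.04],[-0.006,0.002,0.053],[-0.006,0.002,0.053],[-0.006,0.002,0.053]], turn=[[0,0,0],[0,0,0],[0,0,0],[0,0,0],[0,0,0]], grip=[-1,-1,-1,-1,-1])

```text
clock: 3.75
tcp_pos: [0.4369, -0.1136, 0.0195]
orientation: [179.9, -0.0, 100.2]
wrist_force: [0.5, -0.0, 0.3]
finger_gap: 0.0852
finger_force: 0.0
```

```bash
python3 - <<'E'
from h import *
plan((.432,-.116,.011,99.6))
E
```

```text
tcp [ 0.4369 -0.1136  0.0195] [ 1.7991e+02 -1.0000e-02  1.0018e+02] F [ 0.5 -0.   0.3] t 3.75
(0.432, -0.116, 0.011, 99.6) ([-0.0015, -0.0053, 0.0085], [-0.0, -0.0, 0.0195])
```

Call:
jog_arm(delta_pos=[[-0.0015,-0.005,0.008],[-0.0015,-0.005,0.008],[-0.0015,-0.005,0.008],[-0.0015,-0.005,0.008],[-0.0015,-0.005,0.008]], turn=[[0,0,0.02],[0,0,0.02],[0,0,0.02],[0,0,0.02],[0,0,0.02]], grip=[-1,-1,-0.5,0,0.3])

```text
clock: 4.17
tcp_pos: [0.4321, -0.1165, 0.0113]
orientation: [179.9, 0.0, 99.5]
wrist_force: [0.4, 0.0, 0.6]
finger_gap: 0.0514
finger_force: 0.0
```

Call:
jog_arm(delta_pos=[[0,0,0],[0,0,0],[0,0,0],[0,0,0],[0,0,0]], turn=[[0,0,0],[0,0,0],[0,0,0],[0,0,0],[0,0,0]], grip=[1,1,1,1,1])

```text
clock: 4.58
tcp_pos: [0.4316, -0.1166, 0.0108]
orientation: [179.9, 0.0, 99.5]
wrist_force: [0.1, -0.0, 5.1]
finger_gap: 0.0232
finger_force: 59.5
```

Call:
jog_arm(delta_pos=[[0,0,0],[0,0,0],[0,0,0],[0,0,0],[0,0,0]], turn=[[0,0,0],[0,0,0],[0,0,0],[0,0,0],[0,0,0]], grip=[1,1,1,1,1])

```text
clock: 5.0
tcp_pos: [0.4316, -0.1165, 0.0108]
orientation: [179.9, 0.0, 99.5]
wrist_force: [0.3, -0.5, 5.8]
finger_gap: 0.0227
finger_force: 59.5
```

Call:
jog_arm(delta_pos=[[0,0,-0.015],[0,0,-0.05],[0,0,-0.09],[0,0,-0.125],[0,0,-0.139]], turn=[[0,0,0],[0,0,0],[0,0,0],[0,0,0],[0,0,0]], grip=[1,1,1,1,1])

```text
clock: 5.42
tcp_pos: [0.4327, -0.1173, 0.153]
orientation: [179.7, 0.1, 99.5]
wrist_force: [1.2, -0.8, -1.8]
finger_gap: 0.0235
finger_force: 59.4
```

Call:
jog_arm(delta_pos=[[0,0,0],[0,0,0],[0,0,0],[0,0,0],[0,0,0]], turn=[[0,0,0.2],[0,0,0.4],[0,0,0.6],[0,0,0.8],[0,0,1]], grip=[1,1,1,1,1])

```text
clock: 5.83
tcp_pos: [0.4305, -0.1163, 0.149]
orientation: [-179.9, 0.0, 69.2]
wrist_force: [-1.0, 0.2, -1.5]
finger_gap: 0.0232
finger_force: 59.3
```

Call:
jog_arm(delta_pos=[[0,0,0],[0,0,0],[0,0,0],[0,0,0],[0,0,0]], turn=[[0,0,0.2],[0,0,0.4],[0,0,0.6],[0,0,0.8],[0,0,1]], grip=[1,1,1,1,1])

```text
clock: 6.25
tcp_pos: [0.4305, -0.1162, 0.1489]
orientation: [-179.9, 0.1, 39.2]
wrist_force: [-0.1, -0.4, -1.8]
finger_gap: 0.023
finger_force: 59.3
```

```bash
python3 - <<'E'
from h import *
plan((.44,-.094,.15,10),(.44,-.094,.15,.7))
E
```

```text
tcp [ 0.4305 -0.1162  0.1489] [-1.7992e+02  5.0000e-02  3.9220e+01] F [-0.1 -0.4 -1.8] t 6.25
(0.44, -0.094, 0.15, 10) ([0.0214, -0.0112, -0.0011], [0.0, -0.0, 0.974])
(0.44, -0.094, 0.15, 0.7) ([0.0, 0.0, 0.0], [0.0, -0.0, 0.31])
```

Call:
jog_arm(delta_pos=[[0.005,-0.003,0],[0.01,-0.006,0],[0.016,-0.009,0],[0.021,-0.011,0],[0.021,-0.011,0]], turn=[[0,0,0.2],[0,0,0.4],[0,0,0.6],[0,0,0.8],[0,0,0.974]], grip=[1,1,1,1,1])

```text
clock: 6.67
tcp_pos: [0.4403, -0.093, 0.1487]
orientation: [-179.9, 0.1, 10.1]
wrist_force: [0.5, -0.7, -1.9]
finger_gap: 0.0234
finger_force: 59.3
```

Call:
jog_arm(delta_pos=[[0,0,0],[0,0,0],[0,0,0],[0,0,0],[0,0,0]], turn=[[0,0,0.15],[0,0,0.31],[0,0,0.31],[0,0,0.31],[0,0,0.31]], grip=[1,1,1,1,1])

```text
clock: 7.08
tcp_pos: [0.4401, -0.0946, 0.1491]
orientation: [-180.0, 0.0, 1.1]
wrist_force: [0.0, 0.5, -2.3]
finger_gap: 0.0231
finger_force: 59.2
```

```bash
python3 - <<'E'
from h import *
np.set_printoptions(precision=1,suppress=True)
plan((.525,-.094,.15,.7))
a=snapshot('side'); b=snapshot('wrist'); 
g=get_obs()['tcp_pos']+[0,0,.017]; print('tip pred side',proj('side',[g+[.19,0,0],g+[.19,0,-.028],g]),'wrist',proj('wrist',[g+[.19,0,0],g+[.06,0,0]]))
save('','c2.png',np.hstack([cv2.resize(a[180:330,150:420],(480,267),interpolation=2),cv2.resize(b,(320,240))[:240]]) if 0 else cv2.resize(a[180:330,150:420],None,fx=2.9,fy=2.9,interpolation=2)); save('','w2.png',b)
E
```

```text
tcp [ 0.4 -0.1  0.1] [-180.     0.     1.1] F [ 0.   0.5 -2.3] t 7.0833
(0.525, -0.094, 0.15, 0.7) ([0.0849, 0.001, -0.0009], [0.0, -0.0, 0.0133])
tip pred side [[285.4 210.5]
 [286.5 219.3]
 [377.  201.7]] wrist [[ 334.2 -310.9]
 [ 324.9  153.5]]
```

View pics/c2.png

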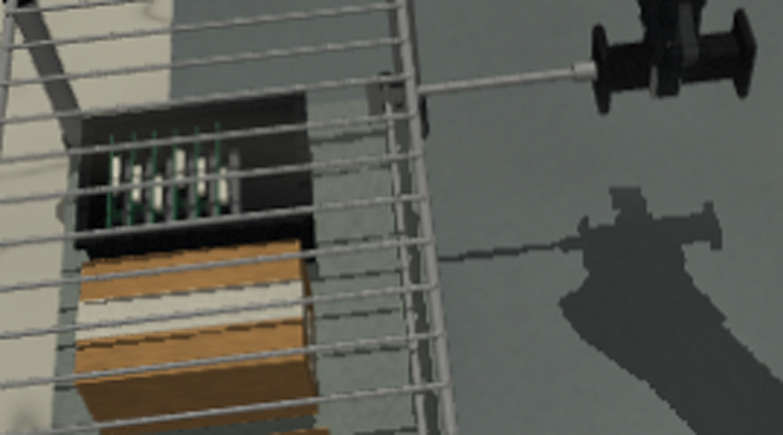

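View pics/w2.png

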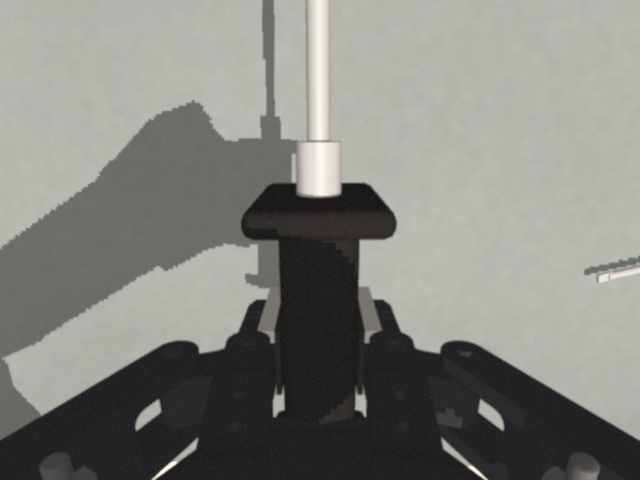

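```bash
python3 - <<'E'
from h import *
np.set_printoptions(precision=4,suppress=True)
print('cam',ray('wrist',[[320,240]])[0],get_obs()['tcp_pos'])
c=lambda u,v:(150+u/2.9,180+v/2.9)
print('flange centres',onz('side',[c(601,70),c(745,53)],.166))
print('sleeve start',onz('side',[c(596,70)],.166), 'rim front',onz('side',[c(305,92),c(314,215)],.105))
E
```

```text
cam [ 0.5086 -0.0929  0.2923] [ 0.4402 -0.0947  0.1492]
flange centres [[ 0.4818 -0.0934  0.166 ]
 [ 0.3766 -0.0964  0.166 ]]
sleeve start [[ 0.4854 -0.0938  0.166 ]] rim front [[ 0.6983 -0.1533  0.105 ]
 [ 0.6954 -0.0365  0.105 ]]
```

```bash
python3 - <<'E'
from h import *
a=snapshot('scene'); o=get_obs()['tcp_pos']; print(proj('scene',[o,o+[.068,0,.143]]))
save('','c3.png',cv2.resize(a[110:290,190:390],None,fx=3.3,fy=3.3,interpolation=2))
E
```

```text
[[263.91735251 195.1768276 ]
 [274.52201704 164.82298145]]
```

View pics/c3.png

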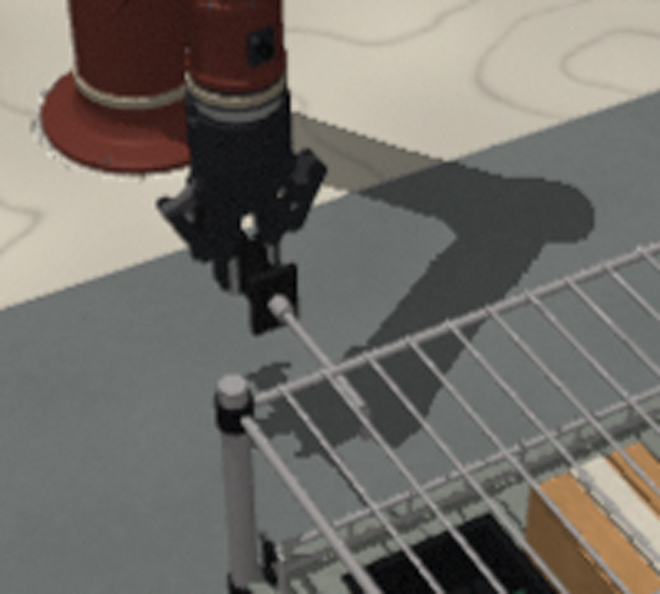

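Call:
jog_arm(delta_pos=[[0.03,0,0],[0.06,0,0],[0.09,0,0],[0.105,0,0],[0.105,0,0]], turn=[[0,0,0],[0,0,0],[0,0,0],[0,0,0],[0,0,0]], grip=[1,1,1,1,1])

```text
clock: 7.65
tcp_pos: [0.5493, -0.0924, 0.149]
orientation: [179.9, -0.2, 1.2]
wrist_force: [-0.7, 0.1, -2.0]
finger_gap: 0.0229
finger_force: 59.2
```

```bash
python3 - <<'E'
from h import *
np.set_printoptions(precision=1,suppress=True)
a=snapshot('side'); 
g=get_obs()['tcp_pos']+[-.009,0,.017]; print('tip pred side',proj('side',[g+[.19,0,0],g+[.19,0,-.028],g]))
save('','c4.png',cv2.resize(a[180:330,150:420],None,fx=2.9,fy=2.9,interpolation=2))
E
```

```text
tip pred side [[237.9 216.1]
 [240.  224.7]
 [330.5 207. ]]
```

View pics/c4.png

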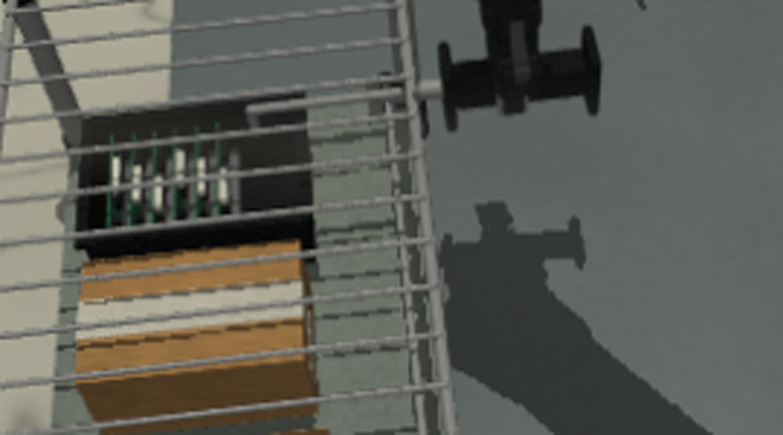

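The hook tip shows at crop (253,130), past the tote's front rim at crop x≈308, so it lies about 25–30 mm behind the lip. Now I lower it.

Call:
jog_arm(delta_pos=[[0,0,0.012],[0,0,0.024],[0,0,0.036],[0,0,0.046],[0,0,0.05]], turn=[[0,0,0],[0,0,0],[0,0,0],[0,0,0],[0,0,0]], grip=[1,1,1,1,1])

```text
clock: 8.12
tcp_pos: [0.5435, -0.0923, 0.0969]
orientation: [-179.9, 0.2, 1.0]
wrist_force: [-0.7, -0.5, -2.4]
finger_gap: 0.0231
finger_force: 59.2
```

Call:
jog_arm(delta_pos=[[-0.002,0.001,0],[-0.004,0.001,0],[-0.006,0.001,0],[-0.008,0.001,0],[-0.01,0.001,0]], turn=[[0,0,0],[0,0,0],[0,0,0],[0,0,0],[0,0,0]], grip=[1,1,1,1,1])

```text
clock: 8.53
tcp_pos: [0.5354, -0.0942, 0.0999]
orientation: [180.0, -0.1, 1.0]
wrist_force: [-0.1, 0.4, -1.4]
finger_gap: 0.0228
finger_force: 59.2
```

Call:
jog_arm(delta_pos=[[-0.0015,0,0],[-0.003,0,0],[-0.0045,0,0],[-0.006,0,0],[-0.0075,0,0]], turn=[[0,0,0],[0,0,0],[0,0,0],[0,0,0],[0,0,0]], grip=[1,1,1,1,1])

```text
clock: 8.95
tcp_pos: [0.5292, -0.0943, 0.0995]
orientation: [180.0, -0.2, 1.0]
wrist_force: [3.9, 0.1, -3.2]
finger_gap: 0.0231
finger_force: 59.0
```

Call:
jog_arm(delta_pos=[[-0.0015,0,0],[-0.003,0,0],[-0.0045,0,0],[-0.006,0,0],[-0.0075,0,0]], turn=[[0,0,0],[0,0,0],[0,0,0],[0,0,0],[0,0,0]], grip=[1,1,1,1,1])

```text
clock: 9.37
tcp_pos: [0.5209, -0.0944, 0.0995]
orientation: [180.0, -0.1, 1.0]
wrist_force: [3.9, 0.1, -2.9]
finger_gap: 0.0233
finger_force: 59.0
```

Call:
jog_arm(delta_pos=[[-0.0015,0,0],[-0.003,0,0],[-0.0045,0,0],[-0.006,0,0],[-0.0075,0,0]], turn=[[0,0,0],[0,0,0],[0,0,0],[0,0,0],[0,0,0]], grip=[1,1,1,1,1])

```text
clock: 9.78
tcp_pos: [0.513, -0.0946, 0.0994]
orientation: [180.0, -0.0, 1.0]
wrist_force: [4.2, -0.2, -1.7]
finger_gap: 0.0236
finger_force: 59.0
```

Call:
jog_arm(delta_pos=[[-0.0016,0,0],[-0.0032,0,0],[-0.0048,0,0],[-0.0064,0,0],[-0.008,0,0]], turn=[[0,0,0],[0,0,0],[0,0,0],[0,0,0],[0,0,0]], grip=[1,1,1,1,1])

```text
clock: 10.2
tcp_pos: [0.5049, -0.0947, 0.0994]
orientation: [180.0, -0.0, 1.0]
wrist_force: [4.4, 0.3, -2.3]
finger_gap: 0.0233
finger_force: 59.1
```

Call:
jog_arm(delta_pos=[[-0.0016,0,0],[-0.0032,0,0],[-0.0048,0,0],[-0.0064,0,0],[-0.008,0,0]], turn=[[0,0,0],[0,0,0],[0,0,0],[0,0,0],[0,0,0]], grip=[1,1,1,1,1])

```text
clock: 10.62
tcp_pos: [0.4968, -0.0948, 0.0994]
orientation: [180.0, -0.0, 1.0]
wrist_force: [4.5, -0.3, -2.4]
finger_gap: 0.023
finger_force: 59.1
```

Call:
jog_arm(delta_pos=[[-0.0016,0,0],[-0.0032,0,0],[-0.0048,0,0],[-0.0064,0,0],[-0.008,0,0]], turn=[[0,0,0],[0,0,0],[0,0,0],[0,0,0],[0,0,0]], grip=[1,1,1,1,1])

```text
clock: 11.03
tcp_pos: [0.4888, -0.0949, 0.0993]
orientation: [180.0, -0.0, 1.0]
wrist_force: [4.0, -0.1, -2.9]
finger_gap: 0.0236
finger_force: 59.1
```

```bash
python3 - <<'E'
from h import *
plan()
a=snapshot('side'); save('','c5.png',cv2.resize(a[180:330,150:420],None,fx=2.9,fy=2.9,interpolation=2))
E
```

```text
tcp [ 0.4888 -0.0949  0.0993] [180.    -0.     0.99] F [ 4.  -0.1 -2.9] t 11.0333
```

View pics/c5.png

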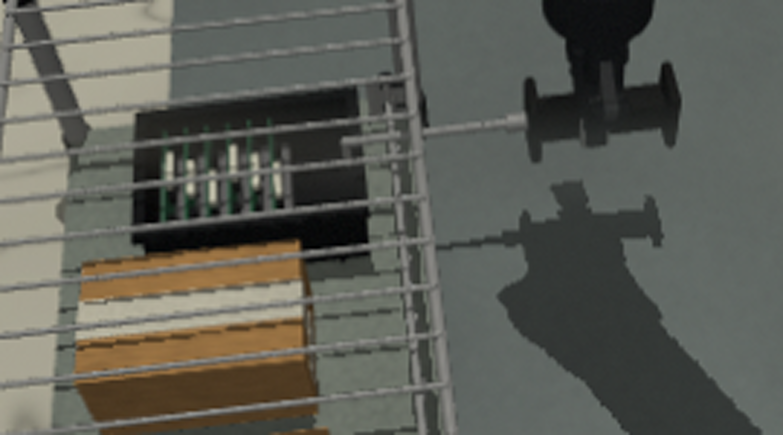

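The crop shows the tote dragged forward with the hook. Its front rim is at crop x≈365 and the ledge bars at about 392, so roughly 20 mm remain. I continue slowly.

Call:
jog_arm(delta_pos=[[-0.0015,0,0],[-0.003,0,0],[-0.0045,0,0],[-0.006,0,0],[-0.007,0,0]], turn=[[0,0,0],[0,0,0],[0,0,0],[0,0,0],[0,0,0]], grip=[1,1,1,1,1])

```text
clock: 11.5
tcp_pos: [0.4817, -0.0951, 0.0993]
orientation: [-180.0, 0.0, 1.0]
wrist_force: [3.9, 0.5, -2.8]
finger_gap: 0.0228
finger_force: 59.1
```

Call:
jog_arm(delta_pos=[[-0.001,0,0],[-0.002,0,0],[-0.003,0,0],[-0.004,0,0],[-0.005,0,0]], turn=[[0,0,0],[0,0,0],[0,0,0],[0,0,0],[0,0,0]], grip=[1,1,1,1,1])

```text
clock: 11.92
tcp_pos: [0.4768, -0.0951, 0.0993]
orientation: [180.0, 0.0, 1.0]
wrist_force: [4.7, 0.2, -1.5]
finger_gap: 0.0232
finger_force: 59.1
```

Call:
jog_arm(delta_pos=[[-0.0007,0,0],[-0.0014,0,0],[-0.0021,0,0],[-0.0028,0,0],[-0.0035,0,0]], turn=[[0,0,0],[0,0,0],[0,0,0],[0,0,0],[0,0,0]], grip=[1,1,1,1,1])

```text
clock: 12.33
tcp_pos: [0.4734, -0.0952, 0.0993]
orientation: [180.0, 0.0, 1.0]
wrist_force: [4.9, 0.3, -2.0]
finger_gap: 0.0233
finger_force: 59.1
```

Call:
jog_arm(delta_pos=[[-0.0006,0,0],[-0.0012,0,0],[-0.0018,0,0],[-0.0024,0,0],[-0.003,0,0]], turn=[[0,0,0],[0,0,0],[0,0,0],[0,0,0],[0,0,0]], grip=[1,1,1,1,1])

```text
clock: 12.75
tcp_pos: [0.4703, -0.0952, 0.0993]
orientation: [180.0, 0.0, 1.0]
wrist_force: [4.6, -0.1, -2.7]
finger_gap: 0.0233
finger_force: 59.1
```

Call:
jog_arm(delta_pos=[[-0.0006,0,0],[-0.0012,0,0],[-0.0018,0,0],[-0.0024,0,0],[-0.003,0,0]], turn=[[0,0,0],[0,0,0],[0,0,0],[0,0,0],[0,0,0]], grip=[1,1,1,1,1])

```text
clock: 13.17
tcp_pos: [0.4673, -0.0953, 0.0993]
orientation: [180.0, 0.0, 1.0]
wrist_force: [4.8, 0.0, -2.1]
finger_gap: 0.0233
finger_force: 59.1
```

Call:
jog_arm(delta_pos=[[-0.0006,0,0],[-0.0012,0,0],[-0.0018,0,0],[-0.0024,0,0],[-0.003,0,0]], turn=[[0,0,0],[0,0,0],[0,0,0],[0,0,0],[0,0,0]], grip=[1,1,1,1,1])

```text
clock: 13.58
tcp_pos: [0.4657, -0.0954, 0.0995]
orientation: [180.0, -0.1, 1.0]
wrist_force: [7.4, 1.0, -4.1]
finger_gap: 0.023
finger_force: 59.0
```

Call:
jog_arm(delta_pos=[[-0.0005,0,0],[-0.001,0,0],[-0.0015,0,0],[-0.0015,0,0],[-0.0015,0,0]], turn=[[0,0,0],[0,0,0],[0,0,0],[0,0,0],[0,0,0]], grip=[1,1,1,1,1])

```text
clock: 14.0
tcp_pos: [0.4653, -0.0955, 0.0995]
orientation: [179.9, -0.2, 1.0]
wrist_force: [9.4, -0.4, -4.3]
finger_gap: 0.023
finger_force: 58.9
```

Call:
jog_arm(delta_pos=[[-0.0006,0,0],[-0.0012,0,0],[-0.0018,0,0],[-0.0024,0,0],[-0.0024,0,0]], turn=[[0,0,0],[0,0,0],[0,0,0],[0,0,0],[0,0,0]], grip=[1,1,1,1,1])

```text
clock: 14.42
tcp_pos: [0.4653, -0.0954, 0.0999]
orientation: [179.9, -0.5, 1.1]
wrist_force: [12.2, 0.3, -6.6]
finger_gap: 0.0232
finger_force: 59.2
```

Call:
jog_arm(delta_pos=[[-0.0006,0,0],[-0.0012,0,0],[-0.0012,0,0],[-0.0012,0,0],[-0.0012,0,0]], turn=[[0,0,0],[0,0,0],[0,0,0],[0,0,0],[0,0,0]], grip=[1,1,1,1,1])

```text
clock: 14.83
tcp_pos: [0.4653, -0.0955, 0.1001]
orientation: [179.8, -0.6, 1.2]
wrist_force: [15.6, 0.5, -7.0]
finger_gap: 0.0232
finger_force: 59.0
```

Call:
jog_arm(delta_pos=[[0,0,0],[0,0,0],[0,0,0],[0,0,0],[0,0,0]], turn=[[0,0,0],[0,0,0],[0,0,0],[0,0,0],[0,0,0]], grip=[1,1,1,1,1])

```text
clock: 15.25
tcp_pos: [0.4653, -0.0955, 0.1001]
orientation: [179.8, -0.6, 1.2]
wrist_force: [15.0, -0.2, -6.7]
finger_gap: 0.0232
finger_force: 59.0
```

```bash
python3 - <<'E'
from h import *
plan()
a=snapshot('side'); save('','c6.png',cv2.resize(a[195:275,180:310],None,fx=6,fy=6,interpolation=2))
E
```

```text
tcp [ 0.4653 -0.0955  0.1001] [179.82  -0.58   1.15] F [15.  -0.2 -6.7] t 15.25
```

View pics/c6.png

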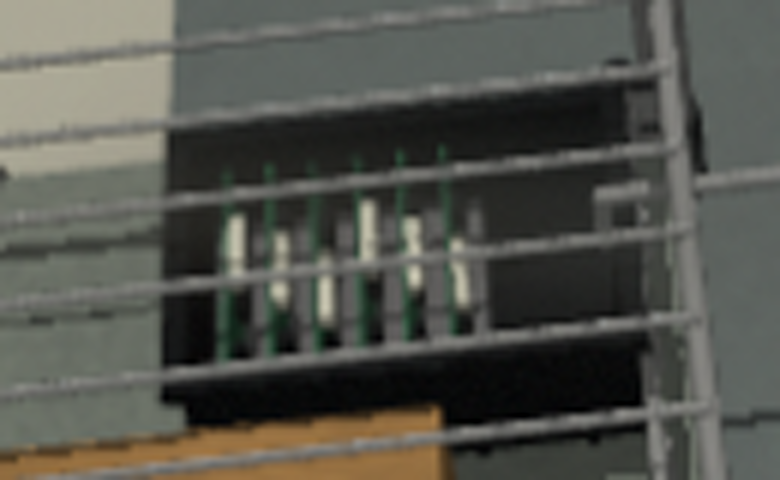

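The tote is seated flush and square against the ledge bars, pulled with about 15 N. Now I unload, unhook and lift.

Call:
jog_arm(delta_pos=[[0.003,0,0],[0.006,0,0],[0.01,0,0],[0.015,0,0],[0.018,0,0]], turn=[[0,0,0],[0,0,0],[0,0,0],[0,0,0],[0,0,0]], grip=[1,1,1,1,1])

```text
clock: 15.72
tcp_pos: [0.4759, -0.0949, 0.0988]
orientation: [-179.9, 0.2, 1.0]
wrist_force: [0.6, -0.0, -1.6]
finger_gap: 0.0232
finger_force: 59.8
```

Call:
jog_arm(delta_pos=[[0,0,0],[0,0,-0.01],[0,0,-0.02],[0,0,-0.035],[0,0,-0.05]], turn=[[0,0,0],[0,0,0],[0,0,0],[0,0,0],[0,0,0]], grip=[1,1,1,1,1])

```text
clock: 16.13
tcp_pos: [0.4767, -0.0953, 0.1506]
orientation: [-180.0, 0.0, 0.9]
wrist_force: [-0.3, 0.4, -1.8]
finger_gap: 0.023
finger_force: 59.8
```

Call:
jog_arm(delta_pos=[[-0.01,0,0],[-0.025,0,0],[-0.036,0,0],[-0.036,0,0],[-0.036,0,0]], turn=[[0,0,0],[0,0,0],[0,0,0],[0,0,0],[0,0,0]], grip=[1,1,1,1,1])

```text
clock: 16.55
tcp_pos: [0.4414, -0.0958, 0.1502]
orientation: [-180.0, -0.1, 0.9]
wrist_force: [-0.2, 0.3, -1.8]
finger_gap: 0.0232
finger_force: 59.8
```

Call:
jog_arm(delta_pos=[[0,0,0],[0,0,0],[0,0,0],[0,0,0],[0,0,0]], turn=[[0,0,-0.2],[0,0,-0.4],[0,0,-0.6],[0,0,-0.8],[0,0,-1]], grip=[1,1,1,1,1])

```text
clock: 16.97
tcp_pos: [0.4426, -0.096, 0.1498]
orientation: [179.9, -0.1, 31.3]
wrist_force: [-0.4, -0.6, -2.5]
finger_gap: 0.0231
finger_force: 59.7
```

Call:
jog_arm(delta_pos=[[0,0,0],[0,0,0],[0,0,0],[0,0,0],[0,0,0]], turn=[[0,0,-0.2],[0,0,-0.4],[0,0,-0.6],[0,0,-0.8],[0,0,-1]], grip=[1,1,1,1,1])

```text
clock: 17.38
tcp_pos: [0.4426, -0.0961, 0.1498]
orientation: [179.9, -0.0, 61.3]
wrist_force: [0.5, -1.2, -1.8]
finger_gap: 0.0232
finger_force: 59.7
```

Call:
jog_arm(delta_pos=[[0,0,0],[0,0,0],[0,0,0],[0,0,0],[0,0,0]], turn=[[0,0,-0.2],[0,0,-0.4],[0,0,-0.6],[0,0,-0.8],[0,0,-1]], grip=[1,1,1,1,1])

```text
clock: 17.8
tcp_pos: [0.4426, -0.0962, 0.1498]
orientation: [179.9, 0.1, 91.3]
wrist_force: [-0.3, 0.1, -2.2]
finger_gap: 0.023
finger_force: 59.7
```

```bash
python3 - <<'E'
from h import *
plan((.434,-.114,.04,91))
E
```

```text
tcp [ 0.4426 -0.0962  0.1498] [1.7991e+02 5.0000e-02 9.1260e+01] F [-0.3  0.1 -2.2] t 17.8
(0.434, -0.114, 0.04, 91) ([-0.0176, -0.009, 0.1098], [-0.0, -0.0, 0.0086])
```

Call:
jog_arm(delta_pos=[[0,0,0.035],[0,0,0.07],[0,0,0.1],[0,0,0.12],[0,0,0.125]], turn=[[0,0,0],[0,0,0],[0,0,0],[0,0,0],[0,0,0]], grip=[1,1,1,1,1])

```text
clock: 18.22
tcp_pos: [0.4409, -0.0959, 0.0217]
orientation: [-179.8, -0.0, 90.9]
wrist_force: [-0.0, 0.7, -1.6]
finger_gap: 0.0232
finger_force: 59.6
```

Call:
jog_arm(delta_pos=[[0,0,0.003],[0,0,0.006],[0,0,0.009],[0,0,0.012],[0,0,0.0135]], turn=[[0,0,0],[0,0,0],[0,0,0],[0,0,0],[0,0,0]], grip=[1,1,1,1,1])

```text
clock: 18.63
tcp_pos: [0.442, -0.0958, 0.0114]
orientation: [179.9, 0.0, 91.0]
wrist_force: [-0.4, 0.0, -1.1]
finger_gap: 0.0235
finger_force: 59.8
```

Call:
jog_arm(delta_pos=[[0,0,0],[0,0,0],[0,0,0],[0,0,0],[0,0,0]], turn=[[0,0,0],[0,0,0],[0,0,0],[0,0,0],[0,0,0]], grip=[1,1,1,1,1])

```text
clock: 19.05
tcp_pos: [0.4417, -0.0959, 0.0111]
orientation: [179.9, 0.0, 91.0]
wrist_force: [0.7, -1.1, -0.7]
finger_gap: 0.0232
finger_force: 59.9
```

Call:
jog_arm(delta_pos=[[0,0,0.0005],[0,0,0.001],[0,0,0.001],[0,0,0.001],[0,0,0.001]], turn=[[0,0,0],[0,0,0],[0,0,0],[0,0,0],[0,0,0]], grip=[1,1,1,1,1])

```text
clock: 19.47
tcp_pos: [0.4418, -0.0959, 0.0108]
orientation: [179.9, -0.0, 91.0]
wrist_force: [-0.8, 0.6, 8.3]
finger_gap: 0.023
finger_force: 61.4
```

On the bench. I release and lift straight up.

Call:
jog_arm(delta_pos=[[0,0,0],[0,0,0],[0,0,0],[0,0,0],[0,0,0]], turn=[[0,0,0],[0,0,0],[0,0,0],[0,0,0],[0,0,0]], grip=[0.4,0.2,-0.2,-1,-1])

```text
clock: 19.88
tcp_pos: [0.4411, -0.0957, 0.0096]
orientation: [-180.0, -0.0, 91.0]
wrist_force: [0.9, 0.4, -0.1]
finger_gap: 0.0695
finger_force: 0.0
```

Call:
jog_arm(delta_pos=[[0,0,0],[0,0,0],[0,0,0],[0,0,0],[0,0,0]], turn=[[0,0,0],[0,0,0],[0,0,0],[0,0,0],[0,0,0]], grip=[-1,-1,-1,-1,-1])

```text
clock: 20.3
tcp_pos: [0.4413, -0.0958, 0.0098]
orientation: [-180.0, 0.0, 91.0]
wrist_force: [-0.1, -0.2, -0.9]
finger_gap: 0.0856
finger_force: 0.0
```

Call:
jog_arm(delta_pos=[[0,0,-0.015],[0,0,-0.04],[0,0,-0.08],[0,0,-0.12],[0,0,-0.14]], turn=[[0,0,0],[0,0,0],[0,0,0],[0,0,0],[0,0,0]], grip=[-1,-1,-1,-1,-1])

```text
clock: 20.72
tcp_pos: [0.4427, -0.0964, 0.1535]
orientation: [179.7, 0.1, 91.0]
wrist_force: [0.9, -0.5, 0.0]
finger_gap: 0.0855
finger_force: 0.0
```

Call:
jog_arm(delta_pos=[[0,0,0],[0,0,0],[0,0,0],[0,0,0],[0,0,0]], turn=[[0,0,0],[0,0,0],[0,0,0],[0,0,0],[0,0,0]], grip=[-1,-1,-1,-1,-1])

```text
clock: 21.13
tcp_pos: [0.4403, -0.0956, 0.1485]
orientation: [-179.8, -0.0, 91.0]
wrist_force: [-0.5, 0.9, -0.0]
finger_gap: 0.0854
finger_force: 0.0
```

```bash
python3 - <<'E'
from h import *
np.set_printoptions(precision=3,suppress=True)
plan()
snapshot('side')
for k in ['hook_grip','tote','ledge']: print(k,[(np.round(q['box']).tolist(),round(q['confidence'],2)) for q in spot_in('side',k)[:2]])
print(proj('side',[(.442,-.16,.03),(.442,.08,.03)]))
E
```

```text
tcp [ 0.44  -0.096  0.148] [-179.81   -0.02   90.98] F [-0.5  0.9 -0. ] t 21.1333
hook_grip [([358.0, 211.0, 33.0, 106.0], 0.69)]
tote [([208.0, 206.0, 76.0, 66.0], 0.64)]
ledge [([283.0, 204.0, 24.0, 199.0], 0.7)]
[[366.804 219.652]
 [386.336 307.708]]
```

The hook lies where I set it down, and the tote is against the ledge.

```bash
python3 -c "
from bench import *
print(close_job())"
```

```text
the job is handed in; nothing more can be done
None
```

I dragged the tote against the front ledge with about 15 N of pull, square to the bars, then unhooked it, set the hook flat on the bench in front of the rack, released it, and handed the job in at about 21 s; no verdict was returned.

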